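Lock the bayonet plug into the filter holder

TASK

Close the filter holder on the bench with its bayonet plug: take the plug by its grip, feel gently for the slots with its two lugs, push it straight in against the spring, twist it clockwise (seen from above) to the stop and let go, so that the spring holds it locked in the end notches. One slot lies somewhere in the eighth of a turn anticlockwise of the rib on the base, so find it by light touch and never force the plug against the holder; leave the vials, the valve driver and the small fitting where they are.

Things in the scene. Friction and masses are not known exactly. Their poses are not given: they have to be found in the camera images.
- socket: the filter holder, fixed to the bench: steel base plate 96 x 84 mm, 8 mm thick, hose nipples at +y and -y (to 62 mm out, 15 mm up), and on it a round aluminium collar, 62 mm across, open at the top. Origin: on the bench, on the collar's axis; z up. A small rib on the base stands at its +x side.
- holder_rim (a point): centre of the collar's flat rim, 46 mm above the bench, axes as socket. Bore 39 mm. Two opposite slots in the rim, 11 mm wide, reach 27 mm from the axis. The collar was turned by hand: slots lie 0.12 to 0.80 rad anticlockwise (from above) of the holder's +x / -x line, other each time, in no reading; under a twist it gives 0.12 rad per N m and springs back. A lug drops in when centred and within 0.06 rad.
- holder_track (a point): on the axis, height of the track floor, 28 mm above the bench. From each slot a track runs clockwise (from above) under a lip to a stop 0.72 rad from the slot; the other way is blocked. Lip underside 37 mm above the bench; over the end notch, which a lug has reached 0.62 rad from the slot, 40 mm, so there a released plug rises 3 mm and is held.
- holder_seat (a point): on the axis, 39 mm above the bench: top of the sprung black seat in the bore when free (this point does not move with it). It pushes the plug up with 2 N at first, 8 N with the plug fully in (0.35 N per mm), and pushes an unlocked plug back out.
- plug_grip (a point): centre of the plug's grip bar, 48 mm above the plug's underside. Flat grey bar 44 mm long (x), 14 mm thick (y), 26 to 69 mm above the underside. x runs along the bar and through both lugs, z up the plug's axis; a half turn about z changes nothing. Height above the bench: 88 mm with lugs on the holder's rim, 70 to 73 mm with lugs under the lip, 76 mm locked.
- plug_lugs (a point): on the plug's axis at lug height, 9 mm above its underside; axes as plug_grip. The loose plug stands upright, 80 to 160 g: steel cylinder 37 mm across, 27 mm high, foot tapered to 29 mm over the last 5 mm, with two opposite lugs along +x and -x, 8 mm wide, 6 mm high (6 to 12 mm above the underside), reaching 25 mm from the axis.
- vial_dark: bystander: glass vial with a dark cap, 24 mm across, 54 mm high, upright; origin at the centre of its underside
- vial_pale: bystander: glass vial with a pale cap, 24 mm across, 54 mm high, upright; origin at the centre of its underside
- driver: bystander: small black and blue valve driver 20 x 37 x 20 mm; origin at the centre of its underside
- elbow: bystander: small clear tube fitting 22 x 26 x 15 mm; origin at the centre of its underside

How it is judged (in metres and radians):
On the way:
1. the plug is pushed in through the slots, its lugs below the lip (z of plug_grip in the frame of socket below 0.0735 m and horizontal distance between plug_grip and socket below 0.006 m), for 0.05 s.
At the end, for the whole second after the job is handed in: the plug sits upright in the holder (within 6 mm of its axis and 0.1 rad of vertical), turned to the lock, with both lugs raised by the spring into the end notches: grip centre 74.5 to 77.5 mm above the bench (horizontal distance between plug_grip and socket below 0.006 m and z of plug_grip in the frame of socket between 0.0745 and 0.0775 m and angle between plug_grip's own z axis and vertical below 0.1 rad); the robot touches nothing.
It fails at once if the plug is forced against the holder with over 30 N (contact force between socket and plug above 30 N).
It fails at once if a vial, the valve driver or the small fitting is moved by over 20 mm (distance of any of vial_dark, vial_pale, driver, elbow from where it was at the start of the episode above 0.02 m).
It also fails if it takes over 72 s, if anything falls off the work surface, if the arm or the gripper's body presses on something with over 40 N, if the wrist force passes 120 N, or if a joint passes its speed limit or range.

ROBOT

A 6-joint arm with a two-finger parallel gripper is mounted at the origin on a cart in front of the work surface, level with it; the furniture and walls round the work are solid. World frame = base frame: x ahead of the robot, y to its left, z up, the work surface at z = 0. Lengths are in m, angles in degrees, forces in N, time in s.
With the tool pointing down it reaches from about 0.25 to 0.725 m from the base axis. Payload 9.7 kg.
Tool frame: the origin (TCP) lies at the very end of the fingers, on their centre line; the grasp point (between the pads) lies 19 mm behind it (bot.pinch_z is the distance from the TCP to the grasp point, in m); x points along the fingers, z is the direction in which the jaws open and shut, and the axes are right-handed (so a half turn about x gives the same grasp; the last joint's range is limited). The gripper opens to 85 mm and grips with 20 to 120 N. Pads are 22 mm wide; open, the fingers measure 114 mm over their backs; the gripper's body (76 mm by 85 mm) begins 54 mm behind the grasp point. The pads swing forward as they close: fully open they stand 13 mm farther back than shut.
Start: joints at [-68.411, 4.979, 10.078, 95.1, 0, 90], TCP at [0.202, -0.511, 0.231] pointing down, gripper open.
Joint ranges: [-179.16, 179.16], [-48.56, 103.87], [-65.8, 70.77], [-126.05, 130.52], [-82.76, 87.17], [-180, 180]. Speed limits (degrees/s): [127.2, 127.2, 147.25, 180, 180, 180].

INTERFACE

Orientations are given as [roll, pitch, yaw] about the fixed x, y, z axes, in that order (R = Rz(yaw) Ry(pitch) Rx(roll)).
In Python, from workcell import bot gives the robot as it stands.
- The arm moves only by the tool play_rows, never from a script. Its argument "rows" is a list of rows, each a list of 3 entries, a list of its own where there are three numbers: the shift along the tool's x, y, z in cm, then the turn about the tool's x in degrees, then the finger opening in cm, from 0 to 8.54. A call has 1 to 12 rows; each row is the pose to reach, as a shift and turn from the pose commanded when the call began, along the tool's axes at that moment; what a row does not reach only later rows make up. A row lasts 1/12 s, in which the tool goes at most 41.7 mm and 7.16 degrees, less where a joint would pass 70% of its speed; a pose out of reach is approached as far as the arm can. A call with a gripper value outside its range is refused whole. The fingers move at their own pace and stop on an object; "squeeze" is the grip in N (left out, the last holds). Time passes only in rows, so rows that repeat a pose let the fingers close. It gives the time, the measured TCP pose, the force and the opening at its end, in the units of the state.
- bot.get_obs(): the state, without advancing time (a new reading comes with each control period).
- bot.camera(name): name is "side" or "top" or "wrist"; returns (picture, depth): 384x512x3 uint8, blue, green, red; 384x512 float32, m along the optical axis (not along the pixel's ray), 0 where there is no reading.
- bot.camera_model(name): a dict with "fx", "fy", "cx", "cy" (pixels), "k1" (the pictures are not rectified: a ray, as slopes to the right and down, at radius r is drawn at 1 + k1 r^2 times it, then the intrinsics apply), "origin" and "attitude" of the camera in the world; the wrist camera has in their place "mount" (4x4, takes a point from camera to tool coordinates, whose origin is the TCP and whose axes are the tool frame's). Camera axes: x right, y down, z forward; pixel columns grow to the right and rows downward; lengths in m; the calibration is good to about 2 mm. A picture is of the moment at which its call begins: read the wrist's pose just before it. camera_model takes no time and is no camera call.
- bot.job_done(): hands the job in, once; it reports no verdict.
The state is a dict: "time": time; "q": joint angles; "qd": joint speeds; "joint_efforts": joint torques, N m; "ee_pos": TCP position; "tcp_rot": TCP orientation; "wrist_force": force on the tool from outside, world axes, zero at the start; "torque": the same for the moment, N m; "opening": finger opening in m.
Only numpy, scipy, OpenCV 4.12 (cv2) and the standard library are available. Lean on these libraries where they do the work, as an engineer would, in place of code of your own. Each camera call takes 0.05 s, during which the arm holds its last target.

## Working session

There is one attempt and no reset: what is moved stays moved. The work goes in short steps, Python scripts to look and compute and a tool call to move; the robot and the scene stay as the last step left them, time stands still between calls to the robot, and variables do not carry over. Pictures are saved under pics/ and viewed, and the job is handed in when it is done.

Besides the shell and the picture viewer there is one more tool, called as name([rows], argument=value, ...), one row to a line, values as JSON. play_rows: Moves the arm, as the interface text tells. Its arguments: {"type":"object","properties":{"rows":{"type":"array"},"squeeze":{"type":"number"}},"required":["rows"]}

```bash
ls; mkdir -p pics; python3 - <<'E'
from workcell import bot
import cv2, numpy as np
print(bot.get_obs()); print(bot.pinch_z)
for n in ("side","top","wrist"):
    p,d=bot.camera(n); cv2.imwrite(f"pics/{n}0.png",p); np.save(f"pics/{n}0.npy",d); print(n,bot.camera_model(n))
E
```

```text
pics
{'time': 0.0, 'q': array([-6.84111116e+01,  5.01032741e+00,  1.00335355e+01,  9.50979702e+01,
        2.54936822e-03,  8.99995617e+01]), 'qd': array([-0.07882124, -0.07656895, -0.09357829,  0.00882901,  0.08697976,
       -0.00390552]), 'joint_efforts': array([-1.72982192e-03, -5.20392501e+01,  4.64798784e+01,  1.66348089e-02,
       -5.12497513e-05, -1.74870627e-05]), 'ee_pos': array([ 0.20229868, -0.51120333,  0.23058224]), 'tcp_rot': array([178.04654807,  89.92519446, 109.63587304]), 'wrist_force': array([ 0.03353735, -0.02447611, -0.02966418]), 'torque': array([-0.02634402, -0.01706299, -0.02699548]), 'opening': 0.08553073698083762}
0.0187
side {'fx': 484.5200933940526, 'fy': 484.5200933940526, 'cx': 257.52964266474606, 'cy': 185.18277568638186, 'k1': -0.052963391805062, 'origin': array([ 0.32516189, -0.92073558,  0.66188976]), 'attitude': array([-134.02280538,    1.01428009,  -15.51394586])}
top {'fx': 362.8153808834025, 'fy': 362.8153808834025, 'cx': 259.1968674351136, 'cy': 188.91122496754332, 'k1': -0.11564817938463144, 'origin': array([ 0.40891116, -0.28129978,  0.89580439]), 'attitude': array([-174.75684179,   -1.77494698,  -90.99621467])}
wrist {'fx': 313.9494114814564, 'fy': 313.9494114814564, 'cx': 256.3214116679637, 'cy': 190.8028122277851, 'k1': -0.0874920460056888, 'mount': array([[ 1.38728781e-03, -2.94161396e-01,  9.55754753e-01,
        -1.41231348e-01],
       [ 2.19239112e-04, -9.55755561e-01, -2.94161962e-01,
         7.40835231e-02],
       [ 9.99999014e-01,  6.17626128e-04, -1.26141635e-03,
        -3.41385543e-04],
       [ 0.00000000e+00,  0.00000000e+00,  0.00000000e+00,
         1.00000000e+00]])}
```

View pics/top0.png

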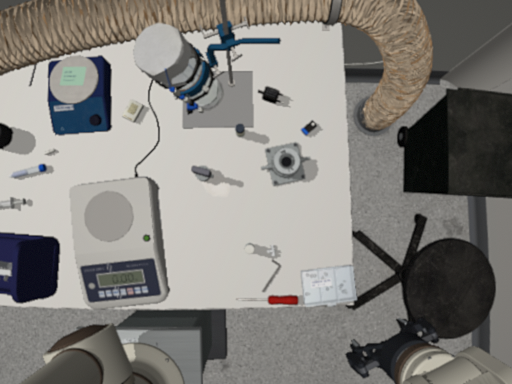

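View pics/side0.png

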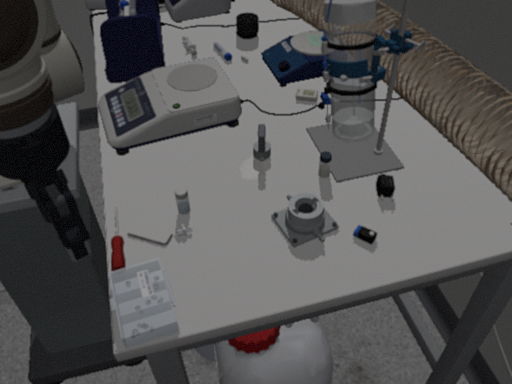

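View pics/wrist0.png

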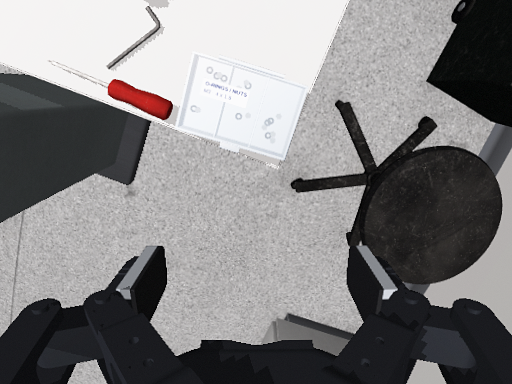

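The top view shows the plug near (202,173), the holder at (286,162), the dark vial at (240,130), the driver at (310,128), and the pale vial with the fitting near (250–275,250). I'll zoom in on these and measure.

```bash
cat > h.py <<'E'
import numpy as np, cv2
from workcell import bot
from scipy.spatial.transform import Rotation as R
def pose(n,obs=None):
    m=bot.camera_model(n)
    if n=="wrist":
        T=np.eye(4);T[:3,:3]=R.from_euler('xyz',obs['tcp_rot'],degrees=True).as_matrix();T[:3,3]=obs['ee_pos']
        T=T@m['mount'];return m,T[:3,:3],T[:3,3]
    return m,R.from_euler('xyz',m['attitude'],degrees=True).as_matrix(),m['origin']
def ray(P,uv):
    m,Rm,o=P; uv=np.atleast_2d(np.array(uv,float))
    xd=(uv-[m['cx'],m['cy']])/[m['fx'],m['fy']]; x=xd.copy()
    for _ in range(20): x=xd/(1+m['k1']*(x**2).sum(1,keepdims=True))
    return o,np.c_[x,np.ones(len(x))]@Rm.T
def onplane(P,uv,z):
    o,d=ray(P,uv); return o+d*((z-o[2])/d[:,2:3])
def pts(P,uv,dep):
    o,d=ray(P,uv); return o+d*np.asarray(dep).reshape(-1,1)
def proj(P,X):
    m,Rm,o=P; c=(np.atleast_2d(X)-o)@Rm; x=c[:,:2]/c[:,2:]
    x=x*(1+m['k1']*(x**2).sum(1,keepdims=True)); return x*[m['fx'],m['fy']]+[m['cx'],m['cy']]
E
python3 - <<'E'
from h import *
t=cv2.imread('pics/top0.png'); s=cv2.imread('pics/side0.png')
a=cv2.resize(t[120:200,170:340],None,fx=4,fy=4,interpolation=cv2.INTER_CUBIC)
b=cv2.resize(s[110:250,200:400],None,fx=3.4,fy=3.4,interpolation=cv2.INTER_CUBIC)
cv2.imwrite('pics/a1.png',a);cv2.imwrite('pics/b1.png',b)
for n in ("top","side"):
    P=pose(n);d=np.load(f'pics/{n}0.npy');h,w=d.shape
    vv,uu=np.mgrid[:h,:w];X=pts(P,np.c_[uu.ravel(),vv.ravel()],d.ravel()).reshape(h,w,3)
    np.save(f'pics/{n}X.npy',X)
    M=((X[...,2]>.02)&(X[...,2]<.12)&(d>0)&(X[...,0]>.25)&(X[...,0]<.75)&(X[...,1]<0)&(X[...,1]>-.5)).astype(np.uint8)
    k,l,st,c=cv2.connectedComponentsWithStats(M)
    for i in range(1,k):
        if st[i,4]>15:
            q=X[l==i]; print(n,c[i].round(),st[i],q.min(0).round(3),q.max(0).round(3))
E
```

```text
top [208.  99.] [186  77  38  38 577] [ 0.659 -0.225  0.023] [ 0.748 -0.143  0.12 ]
top [271.  93.] [263  86  17  16 190] [ 0.709 -0.364  0.021] [ 0.746 -0.323  0.033]
top [240. 129.] [235 123  10  13 102] [ 0.621 -0.275  0.023] [ 0.645 -0.253  0.056]
top [286. 161.] [267 147  35  30 598] [ 0.52  -0.414  0.02 ] [ 0.591 -0.33   0.051]
top [143. 236.] [ 122  162   47  131 4439] [ 0.25 -0.09  0.02] [ 0.559 -0.     0.094]
top [202. 172.] [191 165  21  15 223] [ 0.514 -0.195  0.021] [ 0.549 -0.152  0.073]
top [249. 248.] [245 243  10  11  90] [ 0.338 -0.294  0.022] [ 0.36  -0.274  0.056]
top [322. 278.] [301 266  40  23 755] [ 0.25 -0.5   0.02] [ 0.3   -0.406  0.037]
side [180. 113.] [ 118   81  138   67 4884] [ 0.25  -0.094  0.02 ] [ 0.557 -0.     0.093]
side [348. 118.] [ 318   92   54   51 1818] [ 0.659 -0.228  0.021] [ 0.75  -0.114  0.12 ]
side [261. 141.] [253 124  18  30 308] [ 0.511 -0.197  0.02 ] [ 0.547 -0.153  0.071]
side [325. 161.] [319 151  13  20 213] [ 0.621 -0.278  0.021] [ 0.644 -0.254  0.054]
side [386. 183.] [378 175  17  17 235] [ 0.708 -0.366  0.021] [ 0.744 -0.322  0.032]
side [181. 197.] [174 187  15  21 243] [ 0.335 -0.296  0.02 ] [ 0.358 -0.272  0.054]
side [305. 210.] [ 286  193   38   37 1046] [ 0.52  -0.409  0.02 ] [ 0.584 -0.343  0.048]
side [153. 285.] [ 136  257   39   55 1442] [ 0.25  -0.5    0.027] [ 0.3   -0.405  0.035]
```

View pics/a1.png

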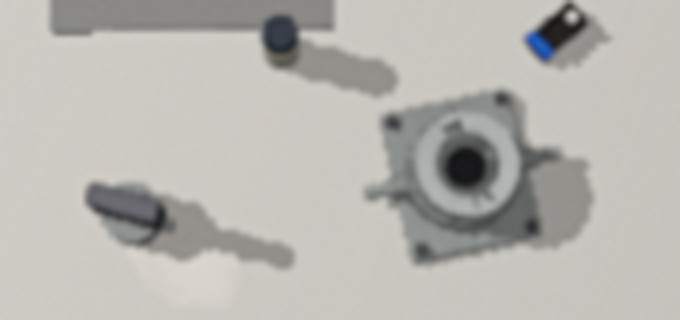

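View pics/b1.png

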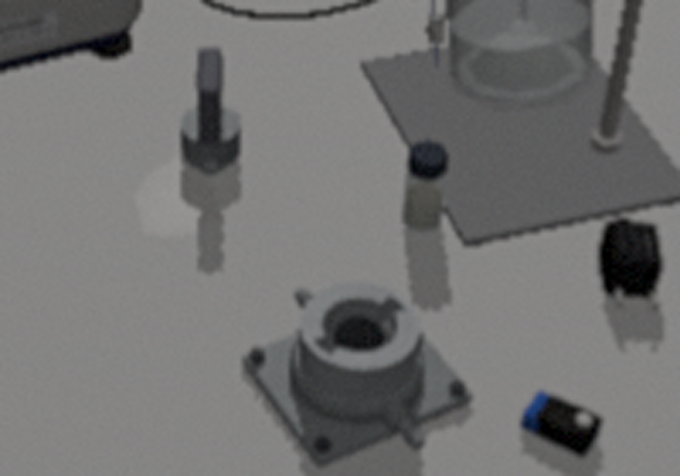

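The side crop shows both slots in the rim, at about crop (395,305) and (325,345). Next I'll measure the plug, the holder and the bolts by casting rays.

```bash
python3 - <<'E'
from h import *
o=bot.get_obs(); print(o['time'],R.from_euler('xyz',o['tcp_rot'],degrees=True).as_matrix().round(4).tolist())
for n in ("top","side"):
    P=pose(n); X=np.load(f'pics/{n}X.npy')
    def sel(lo,hi,c,r): 
        m=(X[...,2]>lo)&(X[...,2]<hi)&(np.hypot(X[...,0]-c[0],X[...,1]-c[1])<r); return m
    m=sel(.055,.085,(.53,-.175),.045); v,u=np.nonzero(m)
    q=X[m]; print(n,'bar n',m.sum(),'z',np.percentile(q[:,2],[5,50,95]).round(4))
    if n=='top':
        m=sel(.064,.085,(.53,-.175),.045);v,u=np.nonzero(m)
        w=onplane(P,np.c_[u,v],.069)[:,:2].astype(np.float32); r=cv2.minAreaRect(w*1000); print('bar rect',r)
    m=sel(.041,.055,(.553,-.375),.05);v,u=np.nonzero(m); w=onplane(P,np.c_[u,v],.046)[:,:2]
    hull=cv2.convexHull((w*1000).astype(np.float32)); print('rim',cv2.fitEllipse(hull),np.median(X[m][:,2]))
P=pose('top')
c=np.array([[503,98],[392,122],[424,250],[533,228]])/4+[170,120]-.375
b=onplane(P,c,.008); print('bolts',b.round(4),b.mean(0))
for i in range(4): print(np.linalg.norm(b[i]-b[i-1]).round(4),np.degrees(np.arctan2(*(b[i]-b[i-1])[1::-1])).round(1))
print('slots top',onplane(P,np.array([[452,125],[480,195]])/4+[170,120]-.375,.046))
print('slots side',onplane(pose('side'),np.array([[395,303],[325,345]])/3.4+[200,110]-.35,.046))
E
```

```text
0.15 [[-0.0004, 0.9298, 0.368], [0.0009, 0.368, -0.9298], [-1.0, 0.0, -0.001]]
top bar n 123 z [0.062  0.0678 0.0706]
bar rect ((530.0050659179688, -173.8946533203125), (43.128963470458984, 14.006592750549316), 75.06507873535156)
rim ((553.56787109375, -375.6538391113281), (60.739559173583984, 61.67546081542969), 175.7331085205078) 0.04555019998430909
side bar n 125 z [0.0566 0.0665 0.0685]
rim ((551.5225219726562, -377.96234130859375), (61.489906311035156, 64.79935455322266), 165.38633728027344) 0.04387993365061171
bolts [[ 0.6011 -0.4027  0.008 ]
 [ 0.5865 -0.3329  0.008 ]
 [ 0.5061 -0.3511  0.008 ]
 [ 0.5189 -0.4191  0.008 ]] [ 0.55318336 -0.3764477   0.008     ]
0.0838 11.3
0.0713 101.8
0.0824 -167.3
0.0693 -79.4
slots top [[ 0.57673931 -0.36647139  0.046     ]
 [ 0.53437347 -0.382119    0.046     ]]
slots side [[ 0.57501371 -0.36658078  0.046     ]
 [ 0.53043542 -0.38453948  0.046     ]]
```

The holder is near (0.553,-0.376) with its base at about 12°, and the slots lie roughly along 20–22°. The bar is at (0.530,-0.174), 43 × 14 mm, and points along 75°. First I'll hover over the holder for a close wrist view.

play_rows([
  [[0.5,2,0],0,8.5],
  [[1,5,0],0,8.5],
  [[2,8.5,0.1],0,8.5],
  [[3,12,0.1],0,8.5],
  [[4,15.5,0.2],0,8.5],
  [[5,19,0.2],0,8.5],
  [[6,22.5,0.3],0,8.5],
  [[6,26,0.3],0,8.5],
  [[6,30,0.3],0,8.5],
  [[6,34,0.4],0,8.5],
  [[6,37,0.4],0,8.5],
  [[6,37.6,0.4],0,8.5],
])

```text
time: 1.15
ee_pos: [0.5572, -0.3742, 0.1697]
tcp_rot: [172.6, 89.9, 104.4]
wrist_force: [-0.1, -0.6, -0.2]
opening: 0.0846
```

play_rows([
  [[0,0,0],0,8.5],
  [[0,0,0],0,8.5],
  [[0,0,0],0,8.5],
])

```text
time: 1.4
ee_pos: [0.5524, -0.3774, 0.1713]
tcp_rot: [-119.5, 90.0, 172.1]
wrist_force: [0.5, 0.4, -0.5]
opening: 0.0847
```

```bash
cat > snap.py <<'E'
import sys,pickle
from h import *
o=bot.get_obs(); n=sys.argv[1]
p,d=bot.camera('wrist'); pickle.dump((o,p,d),open(f'pics/{n}.pkl','wb')); cv2.imwrite(f'pics/{n}.png',p)
print({k:np.round(o[k],3).tolist() for k in ('time','q','ee_pos','tcp_rot','wrist_force','torque','opening')})
E
python3 snap.py w1
```

```text
{'time': 1.4, 'q': [-34.331, 21.13, 22.523, 91.422, -0.014, 124.134], 'ee_pos': [0.552, -0.377, 0.171], 'tcp_rot': [-119.456, 89.968, 172.079], 'wrist_force': [0.515, 0.377, -0.511], 'torque': [-0.005, -0.002, -0.017], 'opening': 0.085}
```

View pics/w1.png

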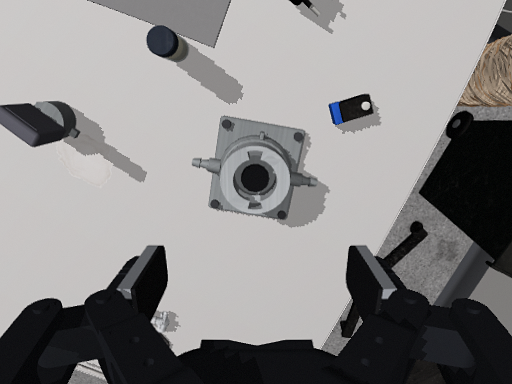

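The wrist view shows the rib at (263,135), the collar centred at about (255,178), and slots at about (254,155) and (254,203). I'll zoom in and measure them.

```bash
python3 - <<'E'
from h import *
import pickle
o,p,d=pickle.load(open('pics/w1.pkl','rb'));P=pose('wrist',o)
cv2.imwrite('pics/w1z.png',cv2.resize(p[110:225,185:325],None,fx=5,fy=5,interpolation=cv2.INTER_CUBIC))
v,u=np.mgrid[:384,:512];X=pts(P,np.c_[u.ravel(),v.ravel()],d.ravel()).reshape(384,512,3)
near=np.hypot(X[...,0]-.553,X[...,1]+.376)<.05
print('bench z',np.median(X[(np.hypot(X[...,0]-.62,X[...,1]+.3)<.03)][:,2]))
m=near&(X[...,2]>.040)&(X[...,2]<.055)
vv,uu=np.nonzero(m);w=onplane(P,np.c_[uu,vv],.046)[:,:2]
h=cv2.convexHull((w*1000).astype(np.float32));e=cv2.fitEllipse(h);print('rim',e,np.median(X[m][:,2]),m.sum())
c=np.array(e[0])/1000
# angular occupancy of ring r 21..26
V,U=np.nonzero(near);W=onplane(P,np.c_[U,V],.046)[:,:2]-c
r=np.hypot(*W.T);a=np.degrees(np.arctan2(W[:,1],W[:,0]))
k=(r>.0205)&(r<.026);z=X[V,U,2];g=cv2.cvtColor(p,cv2.COLOR_BGR2GRAY)[V,U]
for b in range(-180,180,6):
    s=k&(a>=b)&(a<b+6); print(b+3,s.sum(),np.median(z[s]).round(4),np.median(g[s]))
E
```

```text
bench z -0.0012190995606903843
rim ((553.57763671875, -374.56292724609375), (61.461734771728516, 62.25124740600586), 104.5113754272461) 0.044449944544365266 2170
-177 17 0.0445 176.0
-171 13 0.0357 65.0
-165 18 0.033 65.0
-159 13 0.0343 78.0
-153 18 0.0337 87.0
-147 15 0.0351 112.0
-141 16 0.0443 175.0
-135 16 0.0445 176.5
-129 15 0.0445 178.0
-123 16 0.0446 177.5
-117 16 0.0447 181.0
-111 13 0.0445 182.0
-105 16 0.0447 181.0
-99 16 0.0445 179.5
-93 17 0.0443 177.0
-87 17 0.044 177.0
-81 17 0.0442 175.0
-75 16 0.0446 175.0
-69 19 0.0443 175.0
-63 17 0.0442 176.0
-57 16 0.0441 175.0
-51 18 0.045 174.0
-45 16 0.0445 175.0
-39 18 0.0445 176.0
-33 18 0.0447 175.0
-27 17 0.0446 168.0
-21 18 0.0441 169.5
-15 17 0.0447 169.0
-9 18 0.0447 168.5
-3 18 0.0445 173.5
3 17 0.0444 175.0
9 19 0.0268 109.0
15 17 0.0259 112.0
21 18 0.026 112.5
27 18 0.0261 112.0
33 18 0.0272 92.5
39 18 0.0446 165.0
45 19 0.0444 167.0
51 18 0.0443 168.0
57 17 0.0443 166.0
63 18 0.0446 167.0
69 17 0.0443 169.0
75 18 0.0446 170.0
81 15 0.0445 170.0
87 20 0.0447 170.5
93 16 0.0442 170.0
99 17 0.0446 171.0
105 18 0.0445 171.0
111 12 0.0448 172.5
117 18 0.0446 173.5
123 16 0.0444 173.5
129 17 0.0446 173.0
135 17 0.0444 174.0
141 16 0.0446 174.0
147 17 0.0443 174.0
153 16 0.0443 170.5
159 18 0.0445 169.5
165 14 0.0446 170.0
171 16 0.0446 171.0
177 16 0.0446 174.0
```

View pics/w1z.png

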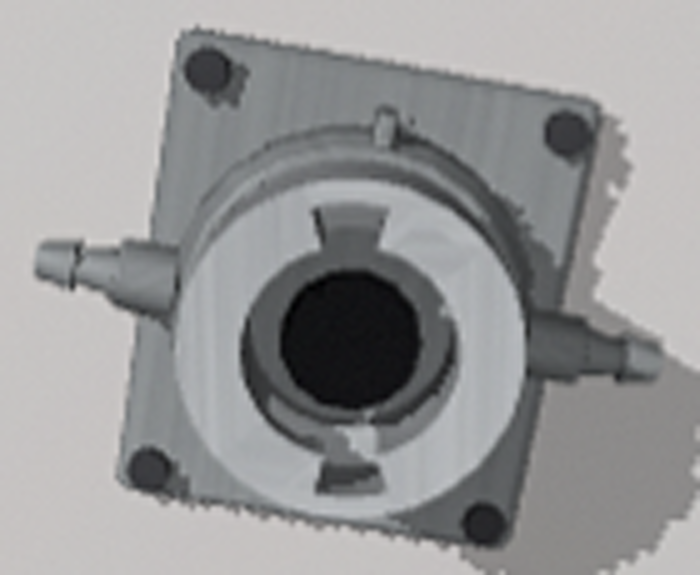

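In world angle, slot one spans about 6–36° and slot two about -174 to -144°, so both centre on 21.2°. The collar axis is near (0.5536,-0.375), and the base is at about 12°, so the slot is 0.16 rad from the rib, which is inside the stated range. Now I'll go above the plug.

play_rows([
  [[0,0.3,-1],-4,8.5],
  [[0,0.8,-3],-9,8.5],
  [[0,1.3,-5],-14,8.5],
  [[0,1.8,-7],-19,8.5],
  [[0,2.3,-9],-24,8.5],
  [[0,2.8,-11],-29,8.5],
  [[0,3.4,-13],-34,8.5],
  [[0,4,-15],-39,8.5],
  [[0,4.5,-17],-44,8.5],
  [[0,5,-18.5],-49,8.5],
  [[0,5.3,-19.5],-53,8.5],
  [[0,5.4,-19.7],-53.4,8.5],
])

```text
time: 2.45
ee_pos: [0.5303, -0.1732, 0.172]
tcp_rot: [7.4, 89.9, -7.5]
wrist_force: [-0.8, -1.1, 0.2]
opening: 0.0852
```

play_rows([
  [[0,0,0],0,8.5],
  [[0,0,0],0,8.5],
  [[0,0,0],0,8.5],
])

```text
time: 2.7
ee_pos: [0.531, -0.1747, 0.1713]
tcp_rot: [-52.0, 90.0, -67.2]
wrist_force: [-0.8, -0.6, 0.3]
opening: 0.0851
```

```bash
python3 snap.py w2; python3 - <<'E'
from h import *
import pickle
o,p,d=pickle.load(open('pics/w2.pkl','rb'));P=pose('wrist',o)
Rt=R.from_euler('xyz',o['tcp_rot'],degrees=True).as_matrix();print(Rt.round(4).tolist())
v,u=np.mgrid[:384,:512];X=pts(P,np.c_[u.ravel(),v.ravel()],d.ravel()).reshape(384,512,3)
m=(np.hypot(X[...,0]-.53,X[...,1]+.174)<.04)&(X[...,2]>.055)&(X[...,2]<.08)
print('zmed',np.percentile(X[m][:,2],[5,50,95]))
m=(np.hypot(X[...,0]-.53,X[...,1]+.174)<.04)&(X[...,2]>.065)&(X[...,2]<.08)
vv,uu=np.nonzero(m);w=onplane(P,np.c_[uu,vv],.069)[:,:2];e=cv2.minAreaRect((w*1000).astype(np.float32));print(e)
# relative in tool
c=np.array([*(np.array(e[0])/1000),.069]);print('tool coords',(Rt.T@(c-o['ee_pos'])).round(4))
E
```

```text
{'time': 2.7, 'q': [-18.207, 5.374, 3.858, 88.476, -0.01, 86.967], 'ee_pos': [0.531, -0.175, 0.171], 'tcp_rot': [-51.985, 89.987, -67.159], 'wrist_force': [-0.811, -0.577, 0.319], 'torque': [-0.006, 0.024, -0.019], 'opening': 0.085}
[[0.0001, 0.2618, 0.9651], [-0.0002, 0.9651, -0.2618], [-1.0, -0.0002, 0.0001]]
zmed [0.06279623 0.06705004 0.06834157]
((529.9419555664062, -171.0478515625), (42.9799690246582, 13.644342422485352), 73.2778091430664)
tool coords [ 0.1023  0.0033 -0.002 ]
```

View pics/w2.png

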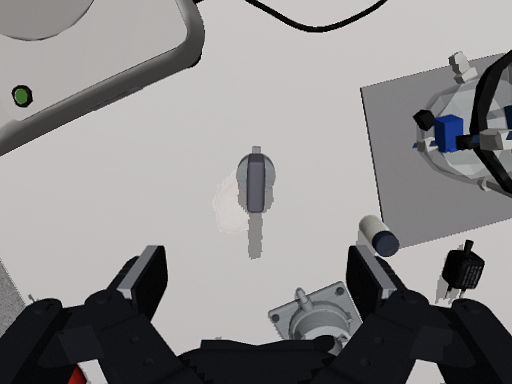

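The bar sits at (256,180), parallel to tool y as intended. I'll descend, then close on it.

play_rows([
  [[1.5,0.1,0],0,8.5],
  [[3.5,0.2,0],0,8.5],
  [[5.5,0.2,0],0,8.5],
  [[7.5,0.2,0],0,8.5],
  [[9.5,0.2,0],0,8.5],
  [[11.5,0.2,0],0,8.5],
  [[12.8,0.2,0],0,8.5],
  [[13.6,0.2,0],0,8.5],
  [[13.8,0.2,0],0,8.5],
  [[13.8,0.2,0],0,8.5],
  [[13.8,0.2,0],0,8.5],
], squeeze=50)

```text
time: 3.67
ee_pos: [0.5323, -0.1721, 0.0343]
tcp_rot: [-3.9, 89.9, -18.9]
wrist_force: [-0.2, 0.2, 0.2]
opening: 0.0851
```

play_rows([
  [[0,0,0],0,4],
  [[0,0,0],0,3],
  [[0,0,0],0,2.4],
  [[0,0,0],0,1.9],
  [[0,0,0],0,1.6],
  [[0,0,0],0,1.2],
  [[0,0,0],0,0.8],
  [[0,0,0],0,0.5],
  [[0,0,0],0,0.5],
  [[0,0,0],0,0.5],
  [[0,0,0],0,0.5],
  [[0,0,0],0,0.5],
], squeeze=50)

```text
time: 4.67
ee_pos: [0.5318, -0.1718, 0.0334]
tcp_rot: [4.5, 90.0, -10.5]
wrist_force: [0.1, -0.6, 3.7]
opening: 0.0136
```

```bash
python3 snap.py w3
```

```text
{'time': 4.667, 'q': [-17.907, 7.027, -9.639, 73.317, 0.002, 87.104], 'ee_pos': [0.532, -0.172, 0.033], 'tcp_rot': [4.534, 89.984, -10.478], 'wrist_force': [0.112, -0.577, 3.654], 'torque': [0.035, 0.048, -0.01], 'opening': 0.014}
```

View pics/w3.png

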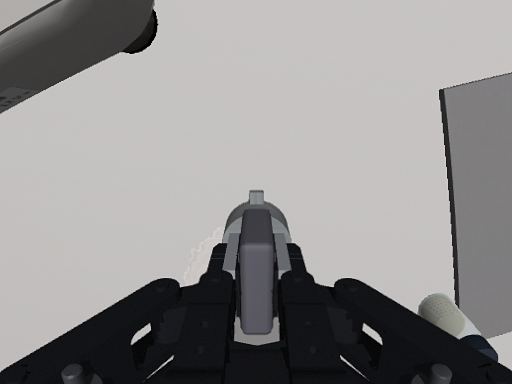

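The bar is held (opening 13.6 mm) and spans rows 208–333 in the wrist view, with one lug at (256,198). Next I'll measure the bar's offset in the tool frame and lift.

```bash
python3 - <<'E'
from h import *
import pickle
o,p,d=pickle.load(open('pics/w3.pkl','rb'));P=pose('wrist',o)
Rt=R.from_euler('xyz',o['tcp_rot'],degrees=True).as_matrix()
v,u=np.mgrid[:384,:512];X=pts(P,np.c_[u.ravel(),v.ravel()],d.ravel()).reshape(384,512,3)
T=(X-o['ee_pos'])@Rt
m=(u>225)&(u<290)&(v>190)&(v<345)&(np.abs(T[...,2])<.012)&(X[...,2]>.062)&(X[...,2]<.078)
k,l,st,c=cv2.connectedComponentsWithStats(m.astype(np.uint8));i=1+st[1:,4].argmax();m=l==i;print(st[i],np.median(X[m][:,2]))
vv,uu=np.nonzero(m);w=(onplane(P,np.c_[uu,vv],.069)-o['ee_pos'])@Rt
print('y range',np.percentile(w[:,1],[.5,99.5]),'z',np.percentile(w[:,2],[2,98]),cv2.minAreaRect((w[:,1:]*1000).astype(np.float32)))
# holder from w1 in tool axes with jaw at yaw -68.8
o,p,d=pickle.load(open('pics/w1.pkl','rb'));R1=R.from_euler('xyz',o['tcp_rot'],degrees=True).as_matrix()
print('holder tool',R1.T@(np.array([.55358,-.37456,.046])-o['ee_pos']),o['ee_pos'],R1.round(3).tolist())
E
```

```text
[ 226  238   64   97 4292] 0.06740671774585559
y range [-0.02030638  0.02370351] z [-0.01061818  0.00995444] ((1.8989410400390625, -0.6163492202758789), (24.5108642578125, 44.42768096923828), 89.95682525634766)
holder tool [ 0.125256    0.00217299 -0.00213611] [ 0.55241183 -0.37735423  0.17125645] [[-0.001, 0.93, 0.367], [0.0, 0.367, -0.93], [-1.0, -0.0, -0.0]]
```

play_rows([
  [[-0.5,0,0],0,0.5],
  [[-1.5,0,0],0,0.5],
  [[-3,0,0],0,0.5],
  [[-5,0,0],0,0.5],
  [[-7,0,0],0,0.5],
  [[-9,0,0],0,0.5],
  [[-10,0,0],0,0.5],
  [[-10,0,0],0,0.5],
  [[-10,0,0],0,0.5],
  [[-10,0,0],0,0.5],
])

```text
time: 5.55
ee_pos: [0.5312, -0.1717, 0.132]
tcp_rot: [176.8, 89.9, 161.8]
wrist_force: [1.1, -0.3, -1.0]
opening: 0.0131
```

The wrist and top cameras disagree by about 4 mm on the plug's offset along the bar. I'll resolve it with the dark vial, which appears in wrist views at two different yaws.

```bash
python3 - <<'E'
from h import *
import pickle
res=[]
for n,bx in (('w1',(135,15,195,70)),('w2',(345,205,405,262))):
    o,p,d=pickle.load(open(f'pics/{n}.pkl','rb'));P=pose('wrist',o);Rt=R.from_euler('xyz',o['tcp_rot'],degrees=True).as_matrix()
    v,u=np.mgrid[:384,:512];X=pts(P,np.c_[u.ravel(),v.ravel()],d.ravel()).reshape(384,512,3)
    b=(u>bx[0])&(v>bx[1])&(u<bx[2])&(v<bx[3])&(X[...,2]>.0495)&(X[...,2]<.06)
    vv,uu=np.nonzero(b);w=onplane(P,np.c_[uu,vv],.054)
    h=cv2.convexHull((w[:,:2]*1000).astype(np.float32));e=cv2.fitEllipse(h);print(n,b.sum(),e,np.median(X[b][:,2]))
    res.append((Rt,np.array(e[0])))
P=pose('top');X=np.load('pics/topX.npy');b=(np.hypot(X[...,0]-.633,X[...,1]+.264)<.02)&(X[...,2]>.05)
vv,uu=np.nonzero(b);w=onplane(P,np.c_[uu,vv],.054);print('top',cv2.fitEllipse(cv2.convexHull((w[:,:2]*1000).astype(np.float32))))
A=res[0][0][:2,1:]-res[1][0][:2,1:]
print('bias tool y,z mm',np.linalg.solve(A,res[0][1]-res[1][1]))
E
python3 snap.py w4
```

```text
w1 709 ((633.5784301757812, -264.4870300292969), (22.30432891845703, 23.02482795715332), 176.1924591064453) 0.052101904711748415
w2 419 ((632.1056518554688, -261.9277648925781), (22.159011840820312, 23.178573608398438), 58.930511474609375) 0.05168065157285362
top ((631.9986572265625, -264.6672058105469), (21.794879913330078, 22.066652297973633), 159.38156127929688)
bias tool y,z mm [3.1262439  1.03155599]
{'time': 5.55, 'q': [-17.908, 5.359, -0.489, 84.248, 0.001, 87.107], 'ee_pos': [0.531, -0.172, 0.132], 'tcp_rot': [176.768, 89.904, 161.754], 'wrist_force': [1.096, -0.306, -1.014], 'torque': [0.003, -0.034, -0.016], 'opening': 0.013}
```

View pics/w4.png

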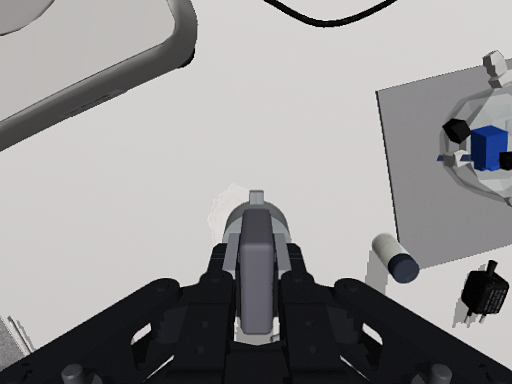

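The vial gives a wrist-camera bias of about +3 mm along tool y, so the plug axis sits about 1.7 mm toward tool -y. The wrist-relative and corrected-top estimates of the insertion TCP agree within about 1 mm at (0.5525,-0.3752). I'll move there with the lugs turned to about 21°.

play_rows([
  [[0,-1,0.4],4,0.5],
  [[0,-2.8,1.1],9,0.5],
  [[0,-4.8,1.9],14,0.5],
  [[0,-6.8,2.7],19,0.5],
  [[0,-8.8,3.5],24,0.5],
  [[0,-10.8,4.2],29,0.5],
  [[0,-12.8,5],34,0.5],
  [[0,-14.8,5.8],39,0.5],
  [[0,-16.8,6.5],44,0.5],
  [[0,-18.3,7.1],49,0.5],
  [[0,-19,7.35],53,0.5],
  [[0,-19.1,7.4],53.6,0.5],
])

```text
time: 6.6
ee_pos: [0.5531, -0.3767, 0.1313]
tcp_rot: [-139.8, 89.9, 151.3]
wrist_force: [0.1, 0.1, -1.5]
opening: 0.0133
```

play_rows([
  [[1,0,0],0,0.5],
  [[2,0,0],0,0.5],
  [[2.5,0,0],0,0.5],
  [[2.5,0,0],0,0.5],
  [[2.5,0,0],0,0.5],
  [[2.5,0,0],0,0.5],
])

```text
time: 7.1
ee_pos: [0.5538, -0.3751, 0.1086]
tcp_rot: [39.2, 90.0, -29.3]
wrist_force: [0.5, 0.1, -1.1]
opening: 0.0134
```

```bash
python3 snap.py w5;  python3 - <<'E'
from h import *
p,d=bot.camera('side');cv2.imwrite('pics/s5.png',p);np.save('pics/s5.npy',d)
cv2.imwrite('pics/s5z.png',cv2.resize(p[130:250,230:380],None,fx=5,fy=5,interpolation=cv2.INTER_CUBIC))
o=bot.get_obs();Rt=R.from_euler('xyz',o['tcp_rot'],degrees=True).as_matrix();print(Rt.round(4).tolist(),o['ee_pos'],o['wrist_force'],o['torque'])
E
```

```text
{'time': 7.1, 'q': [-34.107, 20.762, 15.138, 84.358, 0.002, 124.451], 'ee_pos': [0.554, -0.375, 0.109], 'tcp_rot': [39.245, 89.982, -29.313], 'wrist_force': [0.451, 0.126, -1.125], 'torque': [-0.021, -0.024, 0.003], 'opening': 0.013}
[[0.0008, 0.9309, 0.3652], [-0.0006, 0.3652, -0.9309], [-1.0, 0.0005, 0.0008]] [ 0.5539821  -0.37539316  0.10894874] [ 0.94941665 -0.41524993 -1.32944017] [ 0.0372005  -0.02424827 -0.01615333]
```

View pics/s5z.png

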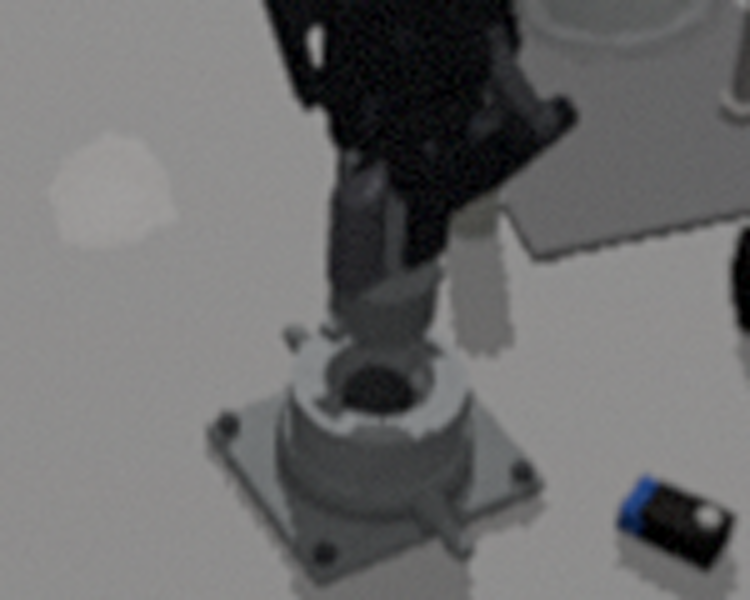

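View pics/w5.png

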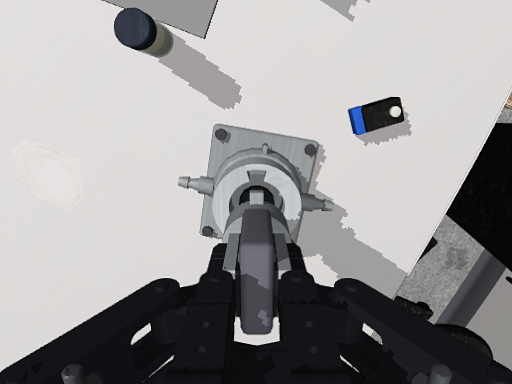

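In the wrist view the lug (257,195) points right at the slot (257,175). In the side crop the plug spans columns 338–437 and the rim 292–472. I'll compare these with the projected vertical axis to check centring.

```bash
python3 - <<'E'
from h import *
P=pose('side'); p=cv2.imread('pics/s5.png')
d=np.load('pics/s5.npy');v,u=np.mgrid[:384,:512];X=pts(P,np.c_[u.ravel(),v.ravel()],d.ravel()).reshape(384,512,3)
m=(np.hypot(X[...,0]-.553,X[...,1]+.376)<.045)&(X[...,2]>.038)&(X[...,2]<.055)
for lo in np.arange(.068,.11,.005):
    k=(np.hypot(X[...,0]-.553,X[...,1]+.376)<.03)&(X[...,2]>lo)&(X[...,2]<lo+.005)
    if k.sum()>5: print('z',lo.round(3),u[k].min(),u[k].max(),(u[k].min()+u[k].max())/2,k.sum(), X[k].mean(0).round(4))
print('rim cols',u[m].min(),u[m].max(),(u[m].min()+u[m].max())/2)
c=np.array([.5536,-.3757])
X0=np.array([[*c,z] for z in (.02,.046,.08,.09,.1)]);print(proj(P,X0).round(1))
E
```

```text
z 0.078 294 318 306.0 36 [ 0.548  -0.3893  0.0808]
z 0.083 294 318 306.0 65 [ 0.5422 -0.3878  0.0855]
z 0.088 296 317 306.5 44 [ 0.5474 -0.3892  0.0908]
z 0.093 296 317 306.5 43 [ 0.5462 -0.3896  0.0953]
z 0.098 295 317 306.0 93 [ 0.5522 -0.3878  0.1005]
z 0.103 295 306 300.5 26 [ 0.5366 -0.3856  0.1058]
z 0.108 295 314 304.5 33 [ 0.5405 -0.3871  0.1108]
rim cols 288 323 305.5
[[305.4 214.9]
 [306.2 204.8]
 [307.2 191. ]
 [307.5 186.8]
 [307.8 182.6]]
```

The plug is centred to within about 0.5 mm across the side view. I'll lower it to just above the rim, then go on in small steps and watch the force.

play_rows([
  [[0.6,0,0],0,0.5],
  [[1.3,0,0],0,0.5],
  [[2,0,0],0,0.5],
  [[2.4,0,0],0,0.5],
  [[2.7,0,0],0,0.5],
  [[2.8,0,0],0,0.5],
  [[2.8,0,0],0,0.5],
  [[2.8,0,0],0,0.5],
])

```text
time: 7.87
ee_pos: [0.5538, -0.3755, 0.0805]
tcp_rot: [39.3, 90.0, -29.3]
wrist_force: [-0.4, -0.7, -0.6]
opening: 0.0133
```

play_rows([
  [[0.1,0,0],0,0.5],
  [[0.2,0,0],0,0.5],
  [[0.3,0,0],0,0.5],
  [[0.3,0,0],0,0.5],
  [[0.3,0,0],0,0.5],
])

```text
time: 8.28
ee_pos: [0.5537, -0.3754, 0.0772]
tcp_rot: [-134.2, 90.0, 157.2]
wrist_force: [-0.1, -0.5, -0.8]
opening: 0.0136
```

play_rows([
  [[0.1,0,0],0,0.5],
  [[0.2,0,0],0,0.5],
  [[0.2,0,0],0,0.5],
  [[0.2,0,0],0,0.5],
])

```text
time: 8.62
ee_pos: [0.5537, -0.3754, 0.0752]
tcp_rot: [-146.8, 90.0, 144.6]
wrist_force: [-0.1, 0.5, -1.8]
opening: 0.0135
```

play_rows([
  [[0.1,0,0],0,0.5],
  [[0.1,0,0],0,0.5],
  [[0.1,0,0],0,0.5],
])

```text
time: 8.87
ee_pos: [0.5538, -0.3754, 0.0743]
tcp_rot: [73.2, 90.0, 4.6]
wrist_force: [0.1, -0.2, -0.6]
opening: 0.0133
```

play_rows([
  [[0.1,0,0],0,0.5],
  [[0.1,0,0],0,0.5],
  [[0.1,0,0],0,0.5],
])

```text
time: 9.12
ee_pos: [0.5539, -0.3753, 0.0732]
tcp_rot: [109.0, 90.0, 40.4]
wrist_force: [1.2, 0.6, -1.9]
opening: 0.0132
```

play_rows([
  [[0.05,0,0],0,0.5],
  [[0.1,0,0],0,0.5],
  [[0.1,0,0],0,0.5],
])

```text
time: 9.37
ee_pos: [0.5539, -0.3753, 0.0724]
tcp_rot: [80.4, 90.0, 11.8]
wrist_force: [2.3, 1.5, 0.7]
opening: 0.0134
```

I feel a light sideways push of 2.7 N along tool +y, so I'll ease the plug that way.

play_rows([
  [[0,0.05,0],0,0.5],
  [[0,0.05,0],0,0.5],
  [[0,0.05,0],0,0.5],
])

```text
time: 9.62
ee_pos: [0.5541, -0.3753, 0.0724]
tcp_rot: [-66.4, 90.0, -135.0]
wrist_force: [0.6, 0.3, 1.3]
opening: 0.0135
```

play_rows([
  [[0.05,0,0],0,0.5],
  [[0.1,0,0],0,0.5],
  [[0.1,0,0],0,0.5],
])

```text
time: 9.87
ee_pos: [0.5541, -0.3753, 0.0712]
tcp_rot: [-98.3, 90.0, -166.9]
wrist_force: [0.5, 1.1, 0.8]
opening: 0.0133
```

The plug dropped past rim height (TCP 0.0712) against only the spring's 2 N, so the lugs are in the slots. I'll push on in steps.

play_rows([
  [[0.05,0,0],0,0.5],
  [[0.1,0,0],0,0.5],
  [[0.15,0,0],0,0.5],
  [[0.2,0,0],0,0.5],
  [[0.2,0,0],0,0.5],
])

```text
time: 10.28
ee_pos: [0.5542, -0.3753, 0.0693]
tcp_rot: [29.4, 90.0, -39.2]
wrist_force: [-0.2, 2.3, 1.4]
opening: 0.0134
```

play_rows([
  [[0.05,0,0],0,0.5],
  [[0.1,0,0],0,0.5],
  [[0.15,0,0],0,0.5],
  [[0.2,0,0],0,0.5],
  [[0.2,0,0],0,0.5],
])

```text
time: 10.7
ee_pos: [0.5542, -0.3753, 0.0672]
tcp_rot: [-138.7, 90.0, 152.7]
wrist_force: [0.6, 1.7, 3.0]
opening: 0.0134
```

play_rows([
  [[0.1,0,-0.03],0,0.5],
  [[0.2,0,-0.03],0,0.5],
  [[0.3,0,-0.03],0,0.5],
  [[0.3,0,-0.03],0,0.5],
  [[0.3,0,-0.03],0,0.5],
])

```text
time: 11.12
ee_pos: [0.5541, -0.3752, 0.0643]
tcp_rot: [6.9, 90.0, -61.8]
wrist_force: [0.9, -1.0, 2.9]
opening: 0.0132
```

```bash
python3 -c "
from h import *
o=bot.get_obs();print(o['time'],o['ee_pos'],o['wrist_force'],o['torque'],o['q'])"
```

```text
11.1167 [ 0.55413452 -0.37522608  0.06429719] [ 0.85343314 -1.02392873  2.94057783] [-0.09103145 -0.2427185   0.05844459] [-3.40984113e+01  2.12467206e+01  1.08687092e+01  7.95993684e+01
 -1.18554474e-02  1.24518566e+02]
```

play_rows([
  [[0.1,0,0.01],0,0.5],
  [[0.2,0,0.01],0,0.5],
  [[0.3,0,0.01],0,0.5],
  [[0.35,0,0.01],0,0.5],
  [[0.35,0,0.01],0,0.5],
])

```text
time: 11.53
ee_pos: [0.5542, -0.3753, 0.0609]
tcp_rot: [14.5, 90.0, -54.1]
wrist_force: [0.4, -0.1, 4.6]
opening: 0.0137
```

play_rows([
  [[0.1,0,0],0,0.5],
  [[0.2,0,0],0,0.5],
  [[0.3,0,0],0,0.5],
  [[0.35,0,0],0,0.5],
  [[0.35,0,0],0,0.5],
])

```text
time: 11.95
ee_pos: [0.5542, -0.3752, 0.0576]
tcp_rot: [21.1, 90.0, -47.6]
wrist_force: [-0.9, 0.3, 6.8]
opening: 0.0134
```

```bash
python3 -c "
from h import *
o=bot.get_obs();print(o['time'],o['ee_pos'],o['wrist_force'],o['torque'],o['q'])"
```

```text
11.95 [ 0.55418486 -0.37521437  0.05755348] [-0.85754894  0.34654322  6.75860941] [-0.02777447 -0.05780044 -0.0370804 ] [-3.40972913e+01  2.13570785e+01  1.02635052e+01  7.88777703e+01
 -6.86174590e-03  1.24516156e+02]
```

play_rows([
  [[0.04,0,0],0,0.5],
  [[0.08,0,0],0,0.5],
  [[0.08,0,0],0,0.5],
  [[0.08,0,0],0,0.5],
])

```text
time: 12.28
ee_pos: [0.5542, -0.3752, 0.0569]
tcp_rot: [24.2, 90.0, -44.4]
wrist_force: [0.2, 0.0, 7.4]
opening: 0.013
```

```bash
python3 snap.py w6
```

```text
{'time': 12.283, 'q': [-34.097, 21.365, 10.201, 78.8, -0.006, 124.518], 'ee_pos': [0.554, -0.375, 0.057], 'tcp_rot': [24.249, 89.964, -44.366], 'wrist_force': [0.162, 0.016, 7.362], 'torque': [0.03, 0.011, -0.011], 'opening': 0.013}
```

View pics/w6.png

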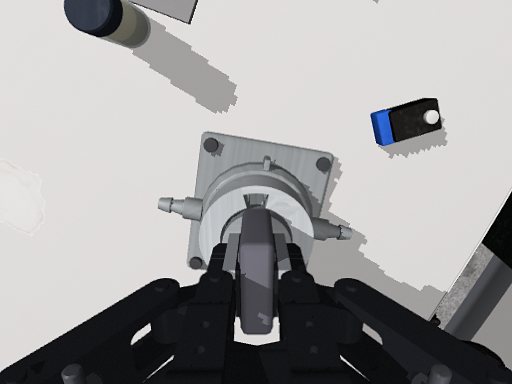

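The bar looks unchanged in the grip (rows 208–333), and the plug is fully down with about 8.5 N of spring force. Now I'll twist clockwise in stages, shifting to account for the small axis offset.

play_rows([
  [[0,0,0.01],3,0.5],
  [[0,0,0.02],6,0.5],
  [[0,0,0.03],9,0.5],
  [[0,0,0.03],10,0.5],
  [[0,0,0.03],10,0.5],
])

```text
time: 12.75
ee_pos: [0.5544, -0.3754, 0.0568]
tcp_rot: [54.1, 90.0, -24.6]
wrist_force: [0.2, 0.3, 6.0]
opening: 0.0136
```

```bash
cat > st.py <<'E'
from h import *
o=bot.get_obs();Rt=R.from_euler('xyz',o['tcp_rot'],degrees=True).as_matrix()
print(round(o['time'],2),'pos',o['ee_pos'].round(4),'F',o['wrist_force'].round(2),'Ftool',(Rt.T@o['wrist_force']).round(2),'M',o['torque'].round(3),'bar yaw',np.degrees(np.arctan2(Rt[1,1],Rt[0,1])).round(2),'q6',o['q'][5].round(1),'open',o['opening'])
E
python3 st.py
```

```text
12.75 pos [ 0.5544 -0.3754  0.0568] F [0.19 0.29 6.  ] Ftool [-6.    0.24 -0.25] M [ 0.09  -0.093 -0.026] bar yaw 11.32 q6 134.6 open 0.013562779478035728
```

play_rows([
  [[0,0,0.01],3,0.5],
  [[0,0,0.02],6,0.5],
  [[0,-0.01,0.03],9,0.5],
  [[0,-0.01,0.04],12,0.5],
  [[0,-0.01,0.04],12,0.5],
  [[0,-0.01,0.04],12,0.5],
])

```text
time: 13.25
ee_pos: [0.5545, -0.3758, 0.0568]
tcp_rot: [81.3, 90.0, -9.4]
wrist_force: [0.3, 0.0, 5.2]
opening: 0.0133
```

```bash
python3 st.py
```

```text
13.25 pos [ 0.5545 -0.3758  0.0568] F [0.3  0.03 5.15] Ftool [-5.15  0.3  -0.04] M [ 0.124 -0.161  0.001] bar yaw -0.63 q6 146.5 open 0.013292251953860433
```

play_rows([
  [[0,0,0.01],3,0.5],
  [[0,0,0.02],6,0.5],
  [[0,-0.01,0.03],9,0.5],
  [[0,-0.01,0.04],12,0.5],
  [[0,-0.01,0.04],12,0.5],
  [[0,-0.01,0.04],12,0.5],
])

```text
time: 13.75
ee_pos: [0.5544, -0.3761, 0.0568]
tcp_rot: [94.7, 90.0, -7.9]
wrist_force: [0.7, 0.8, 6.1]
opening: 0.0131
```

```bash
python3 st.py
```

```text
13.75 pos [ 0.5544 -0.3761  0.0568] F [0.7  0.85 6.14] Ftool [-6.14  0.51 -0.98] M [ 0.15  -0.167 -0.022] bar yaw -12.62 q6 158.5 open 0.013142187224143608
```

play_rows([
  [[0,0,0],2,0.5],
  [[0,0,0.01],4,0.5],
  [[0,0,0.01],4,0.5],
  [[0,0,0.01],4,0.5],
])

```text
time: 14.08
ee_pos: [0.5544, -0.3762, 0.0568]
tcp_rot: [103.5, 90.0, -3.1]
wrist_force: [1.6, 1.9, 5.8]
opening: 0.0133
```

```bash
python3 st.py
```

```text
14.08 pos [ 0.5544 -0.3762  0.0568] F [1.64 1.9  5.8 ] Ftool [-5.8   1.04 -2.29] M [ 0.142 -0.227 -0.006] bar yaw -16.61 q6 162.4 open 0.013265444066384195
```

play_rows([
  [[0,0,0],1,0.5],
  [[0,0,0.01],2,0.5],
  [[0,0,0.01],2,0.5],
  [[0,0,0.01],2,0.5],
])

```text
time: 14.42
ee_pos: [0.5544, -0.376, 0.0568]
tcp_rot: [131.9, 89.9, 23.3]
wrist_force: [2.0, 2.6, 5.6]
opening: 0.0134
```

```bash
python3 st.py
```

```text
14.42 pos [ 0.5544 -0.376   0.0568] F [1.99 2.56 5.58] Ftool [-5.58  1.08 -3.06] M [ 0.439 -0.376  0.059] bar yaw -18.59 q6 164.4 open 0.013392844194189651
```

play_rows([
  [[0,0.02,-0.03],1,0.5],
  [[0,0.02,-0.04],2,0.5],
  [[0,0.02,-0.04],2,0.5],
  [[0,0.02,-0.04],2,0.5],
])

```text
time: 14.75
ee_pos: [0.5547, -0.3757, 0.0568]
tcp_rot: [142.5, 90.0, 31.9]
wrist_force: [1.3, 2.8, 6.2]
opening: 0.0134
```

```bash
python3 st.py
```

```text
14.75 pos [ 0.5547 -0.3757  0.0568] F [1.34 2.78 6.16] Ftool [-6.16  0.28 -3.07] M [ 0.463 -0.239  0.183] bar yaw -20.58 q6 166.5 open 0.013375784502620083
```

The torque is rising (0.18 N m), so the lugs are at the stop. I'll let the spring lift the plug into the notches.

play_rows([
  [[-0.05,0,-0.02],0,0.5],
  [[-0.1,0,-0.02],0,0.5],
  [[-0.15,0,-0.02],0,0.5],
  [[-0.2,0,-0.02],0,0.5],
  [[-0.25,0,-0.02],0,0.5],
  [[-0.3,0,-0.02],0,0.5],
  [[-0.3,0,-0.02],0,0.5],
])

```text
time: 15.33
ee_pos: [0.5546, -0.3757, 0.0595]
tcp_rot: [163.8, 90.0, 53.2]
wrist_force: [4.1, 2.9, 0.9]
opening: 0.0134
```

```bash
python3 st.py
```

```text
15.33 pos [ 0.5546 -0.3757  0.0595] F [4.08 2.86 0.92] Ftool [-0.91  2.81 -4.11] M [ 0.429 -0.895  0.158] bar yaw -20.6 q6 166.5 open 0.01339842251508428
```

play_rows([
  [[-0.05,0,0],0,0.5],
  [[-0.1,0,0],0,0.5],
  [[-0.1,0,0],0,0.5],
])

```text
time: 15.58
ee_pos: [0.5545, -0.3757, 0.0605]
tcp_rot: [-178.7, 90.0, 70.7]
wrist_force: [4.2, 2.1, -0.1]
opening: 0.0135
```

```bash
python3 st.py
```

```text
15.58 pos [ 0.5545 -0.3757  0.0605] F [ 4.17  2.07 -0.09] Ftool [ 0.09  3.18 -3.41] M [ 0.666 -1.007  0.193] bar yaw -20.6 q6 166.5 open 0.01347304605857618
```

play_rows([
  [[0,0.03,-0.03],0,0.5],
  [[0,0.05,-0.05],0,0.5],
  [[0,0.05,-0.05],0,0.5],
])

```text
time: 15.83
ee_pos: [0.5547, -0.3757, 0.0605]
tcp_rot: [-61.5, 90.0, -172.2]
wrist_force: [0.2, 1.8, 1.6]
opening: 0.0133
```

```bash
python3 st.py
```

```text
15.83 pos [ 0.5547 -0.3757  0.0605] F [0.21 1.83 1.65] Ftool [-1.65 -0.45 -1.78] M [ 0.459 -0.172  0.2  ] bar yaw -20.62 q6 166.5 open 0.013270410318405604
```

Relaxed. Now I'll release by opening the fingers in place.

play_rows([
  [[0,0,0],0,1.5],
  [[0,0,0],0,1.8],
  [[0,0,0],0,2.4],
  [[0,0,0],0,3.2],
  [[0,0,0],0,4.2],
  [[0,0,0],0,5.2],
  [[0,0,0],0,5.2],
  [[0,0,0],0,5.2],
])

```text
time: 16.5
ee_pos: [0.555, -0.3756, 0.0605]
tcp_rot: [-43.9, 90.0, -154.5]
wrist_force: [-0.4, -0.3, 0.4]
opening: 0.0518
```

```bash
python3 st.py; python3 snap.py w7
```

```text
16.5 pos [ 0.555  -0.3756  0.0605] F [-0.43 -0.25  0.39] Ftool [-0.39 -0.31  0.39] M [-0.011 -0.049 -0.007] bar yaw -20.61 q6 166.5 open 0.05182085802240784
{'time': 16.5, 'q': [-34.084, 21.469, 10.734, 79.267, -0.004, 166.529], 'ee_pos': [0.555, -0.376, 0.06], 'tcp_rot': [-43.879, 89.995, -154.492], 'wrist_force': [-0.43, -0.255, 0.392], 'torque': [-0.011, -0.049, -0.007], 'opening': 0.052}
```

View pics/w7.png

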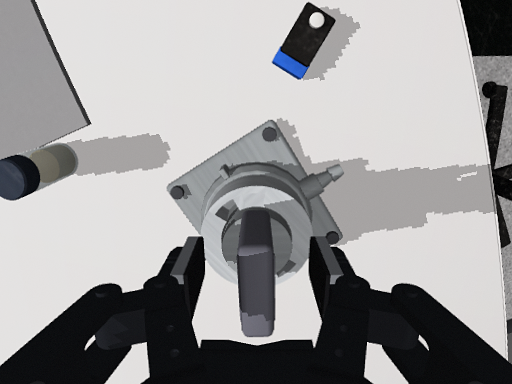

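The plug stands in the holder with the slots empty at (225,212) and (290,268), and the fingers are clear of it. I'll retreat straight up and check the height.

play_rows([
  [[-0.5,0,0],0,5.2],
  [[-1.5,0,0],0,5.2],
  [[-3,0,0],0,5.2],
  [[-5,0,0],0,5.2],
  [[-7,0,0],0,6],
  [[-9,0,0],0,7],
  [[-11,0,0],0,8],
  [[-12.5,0,0],0,8],
  [[-13,0,0],0,8],
  [[-13,0,0],0,8],
  [[-13,0,0],0,8],
])

```text
time: 17.47
ee_pos: [0.5551, -0.3756, 0.1903]
tcp_rot: [43.2, 90.0, -67.4]
wrist_force: [-0.6, 0.4, 0.2]
opening: 0.0798
```

```bash
python3 st.py; python3 snap.py w8; python3 - <<'E'
from h import *
import pickle
o,p,d=pickle.load(open('pics/w8.pkl','rb'));P=pose('wrist',o)
v,u=np.mgrid[:384,:512];X=pts(P,np.c_[u.ravel(),v.ravel()],d.ravel()).reshape(384,512,3)
near=np.hypot(X[...,0]-.553,X[...,1]+.376)<.045
m=near&(X[...,2]>.088);q=X[m];print('bar n',m.sum(),'z',np.percentile(q[:,2],[5,25,50,75,95]).round(4))
A=np.c_[q[:,:2]-q[:,:2].mean(0),np.ones(len(q))];cf=np.linalg.lstsq(A,q[:,2],rcond=None)[0];print('tilt',cf)
vv,uu=np.nonzero(m);print(cv2.minAreaRect((onplane(P,np.c_[uu,vv],.097)[:,:2]*1000).astype(np.float32)))
m=near&(X[...,2]>.041)&(X[...,2]<.0475)
vv,uu=np.nonzero(m);h=cv2.convexHull((onplane(P,np.c_[uu,vv],.046)[:,:2]*1000).astype(np.float32));print('rim',np.median(X[m][:,2]),cv2.fitEllipse(h))
print('bench',np.median(X[(np.hypot(X[...,0]-.62,X[...,1]+.32)<.02)][:,2]))
s,ds=bot.camera('side');cv2.imwrite('pics/s8.png',cv2.resize(s[130:250,230:380],None,fx=5,fy=5,interpolation=cv2.INTER_CUBIC))
E
```

```text
17.47 pos [ 0.5551 -0.3756  0.1903] F [-0.59  0.35  0.18] Ftool [-0.18 -0.67 -0.12] M [ 0.028 -0.003  0.006] bar yaw -20.61 q6 166.5 open 0.07976830735692361
{'time': 17.467, 'q': [-34.083, 21.616, 25.262, 93.643, -0.002, 166.528], 'ee_pos': [0.555, -0.376, 0.19], 'tcp_rot': [43.215, 89.996, -67.395], 'wrist_force': [-0.587, 0.351, 0.176], 'torque': [0.028, -0.003, 0.006], 'opening': 0.08}
bar n 20031 z [0.2009 0.2499 0.2684 0.2745 0.2816]
tilt [ 3.37373828 -1.25757481  0.25322247]
((468.30316162109375, -343.5851135253906), (288.3455505371094, 228.07928466796875), 69.4666519165039)
rim 0.04457536022813907 ((553.4285888671875, -375.2571105957031), (61.521854400634766, 62.16096878051758), 73.67173767089844)
bench -0.0012422953169033413
```

View pics/w8.png

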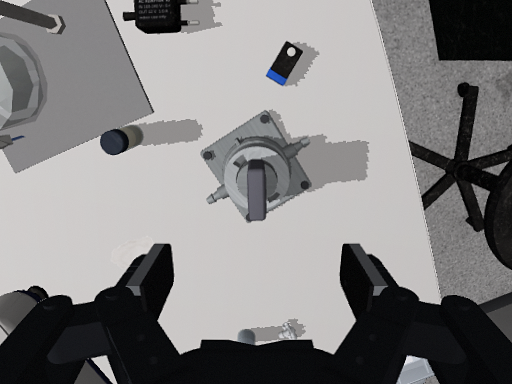

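View pics/s8.png

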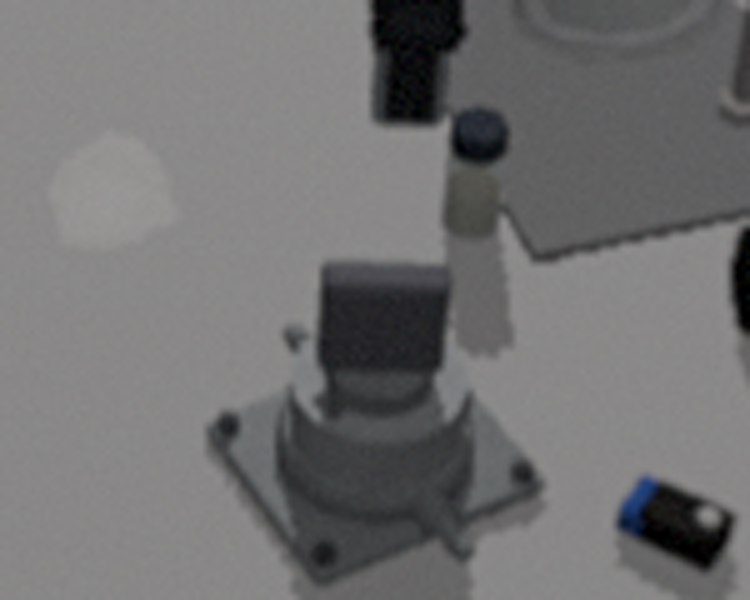

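The pictures show the plug upright in the holder, with the bar at (257,190). My height mask picked up the gripper, so I'll redo it with the gripper excluded.

```bash
python3 - <<'E'
from h import *
import pickle
o,p,d=pickle.load(open('pics/w8.pkl','rb'));P=pose('wrist',o)
v,u=np.mgrid[:384,:512];X=pts(P,np.c_[u.ravel(),v.ravel()],d.ravel()).reshape(384,512,3)
m=(np.hypot(X[...,0]-.553,X[...,1]+.376)<.045)&(X[...,2]>.09)&(X[...,2]<.11);q=X[m];print('bar n',m.sum(),'z',np.percentile(q[:,2],[5,25,50,75,95]).round(4))
A=np.c_[q[:,:2]-q[:,:2].mean(0),np.ones(len(q))];print('slopes',np.linalg.lstsq(A,q[:,2],rcond=None)[0].round(4))
vv,uu=np.nonzero(m);print(cv2.minAreaRect((onplane(P,np.c_[uu,vv],.097)[:,:2]*1000).astype(np.float32)))
E
```

```text
bar n 965 z [0.0916 0.0945 0.0953 0.0958 0.0965]
slopes [-0.0119  0.0151  0.0949]
((554.0337524414062, -375.61181640625), (14.697702407836914, 43.762657165527344), 71.4999008178711)
```

The bar top measures 95.3 mm, or 96.6 mm with the camera's 1.3 mm bench bias added, which puts the grip centre at about 75.6 mm. The bar centre is 0.7 mm from the rim centre, the tilt is about 0.02 rad, and the plug has turned about 40° from the slots. It's locked and the robot is clear, so I'm handing in.

```bash
python3 -c "
from workcell import bot
bot.job_done()"
```

```text
the job is handed in; nothing more can be done
```

The plug is in the holder and locked, and I handed the job in at about 17.5 s of the 72 s allowed.

**What I did:** I took the plug by its bar and lined its lugs up with the slots, which the wrist camera showed about 0.16 rad anticlockwise of the rib. I then felt it in with light forces: 2–3 N sideways, and only the spring's roughly 8 N when it was pushed fully in. I twisted it clockwise until the torque rose at the stop, at about 0.2 N m. Then I let it rise into the notches, opened the fingers and backed off straight up.

**Last checks:**
- **Height:** the grip centre is at about 75.6 mm, within the 74.5–77.5 mm window. This includes a 1.3 mm correction for the camera reading the bench slightly low.
- **Position and tilt:** the plug is 0.7 mm from the collar axis and about 0.02 rad from vertical.
- **Turn:** it is about 40° past the slots, and both slots looked empty.
- **Robot and bystanders:** the gripper is about 9 cm above the plug. Nothing came near the vials, driver or fitting; the dark vial and driver look unmoved, but I did not re-measure any of them.

**Checks that disagreed or failed:**
- The wrist and top cameras differed by about 4 mm on where the plug sat along the bar. Comparing two wrist views of the dark vial traced most of this to a 3 mm wrist-camera bias, and the side view and gentle contact settled the rest.
- My first height check after release picked up the gripper by mistake, so I redid it with the gripper excluded.

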